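Clear the loading deck and square up the tube rack

TASK

Three used caps are lying on the loading deck where the tube rack has to go. Sweep them off into the white catch tray along the deck's side with the orange scraper block (keep the gripper's fingers off the caps), and stand the scraper back upright on the bench, clear of the deck and tray. Once the caps are in the tray, slide the rack flush against both blue stops without tipping it, and leave the jar, carton and vial alone.

Things in the scene. Friction and masses are not known exactly. Their poses are not given: they have to be found in the camera images.
- deck: Fixed aluminium loading deck, 280 (x) x 300 (y) x 30 mm high. Origin: centre of its underside, on the bench, z up. Two blue stops rise 16 mm above its top: the far stop along the whole +x edge (inner face at x = +125 mm) and the side stop along the +y edge (inner face at y = +135 mm). The -x and -y edges are open.
- tray (a point): Centre of the inner floor of the white catch tray that is joined to the deck's -y edge (fixed, axes as the deck's). Outside 280 (x) x 85 (y) mm, walls 4 mm thick and 26 mm high, open at the top, 4 mm lower than the deck: what is swept over the deck's -y edge drops into it.
- home (a point): Point on the deck's top (deck frame x = +82, y = +71, z = +30 mm) where the rack's origin lies when it is flush against both stops; axes as the deck's.
- rack: Black tube rack standing loose on the deck, 85.5 (x) x 128 (y) x 35 mm high, about 0.35 kg, with short tubes fixed in it, up to 54 mm above its underside. Origin: centre of its underside, z up. Its axes are within 0.3 rad of the deck's at the start, and parallel to them when it is home.
- cap_yellow: Stray yellow screw cap, a flat disc 32 mm across and 13 mm high, lying on the deck's top between the rack and the far stop. Origin: centre of its underside, z up.
- cap_green: Stray green screw cap, a flat disc 32 mm across and 13 mm high, lying on the deck's top between the rack and the far stop. Origin: centre of its underside, z up.
- cap_red: Stray red screw cap, a flat disc 32 mm across and 13 mm high, lying on the deck's top between the rack and the far stop. Origin: centre of its underside, z up.
- scraper: Scraper block standing upright on the bench to the left (+y) of the deck, about 0.16 kg: dark rubber foot 90 (x) x 24 (y) x 28 mm high, orange grip above it 80 (x) x 22 (y) mm, up to z = 78 mm. Grip it across y. Origin: centre of its underside, z up.
- jar: Bystander: amber specimen jar with a black lid, 98 mm across, 113 mm high. Origin: centre of its underside.
- carton: Bystander: white and blue carton, 110 (x) x 60 (y) x 130 mm high. Origin: centre of its underside.
- vial: Bystander: small capped bottle, 40 mm across, 75 mm high. Origin: centre of its underside.

How it is judged:
By the outcome, as a careful person would: the job done as asked, in the order asked, and still so for the second after the job is handed in, with the robot touching nothing.
It also fails if it takes over 72 s, if anything falls off the work surface, if the arm or the gripper's body presses on something with over 40 N, if the wrist force passes 120 N, or if a joint passes its speed limit or range.

ROBOT

A 7-joint arm with a two-finger parallel gripper is mounted at the origin on the work surface. World frame = base frame: x ahead of the robot, y to its left, z up, the work surface at z = 0. Lengths are in m, angles in rad, forces in N, time in s.
With the tool pointing down it reaches from about 0.4 to 0.85 m from the base axis. Payload 4.5 kg.
Tool frame: the origin (TCP) lies on the centre line of the jaws, within the pads' length; the fingertips stand 8 mm ahead of it and the grasp point (between the pads) lies 11 mm behind it; z points along the fingers, x is the direction in which the jaws open and shut, and the axes are right-handed (so a half turn about z gives the same grasp; the last joint's range is limited). The gripper opens to 88 mm and grips with 3 to 60 N. Pads are 18 mm wide; open, the fingers measure 123 mm over their backs; the gripper's body (75 mm by 187 mm) begins 45 mm behind the grasp point.
Start: joints at [1.361, 0.689, -0.195, 1.565, 0.157, 0.902, -0.215], TCP at [0.151, -0.607, 0.247] pointing down, gripper open.
Joint ranges: [-3.01, 3.01], [-0.46, 2.08], [-1.47, 1.51], [0.13, 2.56], [-1, 4.14], [0.04, 2.09], [-2.66, 2.66]. Speed limits (rad/s): [2.57, 2.57, 3.14, 3.14, 3.14, 3.14, 3.14].

INTERFACE

Orientations are given as a unit quaternion [x, y, z, w].
In Python, from plant import r gives the robot as it stands.
- The arm moves only by the shell command python3 -m pendant 'ROWS' [FORCE]. ROWS is JSON, a list of rows, each a list of 3 entries, a list of its own where there are three numbers: the turn, a rotation vector about the tool's x, y, z in rad, then the shift along the tool's x, y, z in m, then the opening, from 0 (shut) to 1 (fully open). In form: [[[wx, wy, wz], [tx, ty, tz], claw], ...]. A call has 1 to 10 rows; each row is the pose to reach, as a shift and turn from the pose commanded when the call began, along the tool's axes at that moment; what a row does not reach only later rows make up. A row lasts 1/10 s, in which the tool goes at most 50 mm and 8.59 degrees, less where a joint would pass 70% of its speed; a pose out of reach is approached as far as the arm can. A call with a gripper value outside its range is refused whole. The fingers move at their own pace and stop on an object; FORCE is the grip in N (left out, the last holds). Time passes only in rows, so rows that repeat a pose let the fingers close. It gives the time, the measured TCP pose, the force and the opening at its end, in the units of the state.
- r.get_state(): the state, without advancing time (a new reading comes with each control period).
- r.snapshot(name): name is "scene" or "side" or "wrist"; returns a dict with "image" (480x640x3 uint8, red, green, blue), "mtx" (3x3 intrinsics, pixels), "dist" ([k1, k2, p1, p2, k3] as OpenCV has them; the pictures are not rectified), "R" (3x3) and "t" (3): a world point X has camera coordinates R X + t; the wrist camera has in their place "T_tool_cam" (4x4, takes a point from camera to tool coordinates, whose origin is the TCP and whose axes are the tool frame's). Camera axes: x right, y down, z forward; pixel columns grow to the right and rows downward; lengths in m; the calibration is good to about 2 mm. A picture is of the moment at which its call begins: read the wrist's pose just before it. There is no depth.
- r.finish_job(): hands the job in, once; it reports no verdict.
The state is a dict: "clock": time; "q": joint angles; "qd": joint speeds; "joint_torque": joint torques, N m; "tool_pos": TCP position; "eef_rot": TCP orientation; "contact_force": force on the tool from outside, world axes, zero at the start; "moment": the same for the moment, N m; "opening": opening from 0.0 (shut) to 1.0 (fully open).
Only numpy, scipy, OpenCV 4.12 (cv2) and the standard library are available. Lean on these libraries where they do the work, as an engineer would, in place of code of your own. Each camera call takes 0.05 s, during which the arm holds its last target. There are 200 camera calls.

## Working session

There is one attempt and no reset: what is moved stays moved. The work goes in short steps, Python scripts to look and compute and a shell command to move; the robot and the scene stay as the last step left them, time stands still between calls to the robot, and variables do not carry over. Pictures are saved under pics/ and viewed, about 8 in all and at most 12, crops included, and the job is handed in when it is done.

```bash
ls; mkdir -p pics; cat > h.py <<'E'
import numpy as np, cv2
from scipy.spatial.transform import Rotation as R
from plant import r
def snap(name,fn):
    st=r.get_state(); s=r.snapshot(name)
    cv2.imwrite('pics/'+fn+'.png',s['image'][:,:,::-1])
    if name=='wrist':
        T=np.eye(4);T[:3,:3]=R.from_quat(st['eef_rot']).as_matrix();T[:3,3]=st['tool_pos']
        C=np.linalg.inv(T@s['T_tool_cam']); s['R'],s['t']=C[:3,:3],C[:3,3]
    np.savez('pics/'+fn+'.npz',**{k:np.array(s[k]) for k in('mtx','dist','R','t')})
    return s
def ray(fn,px,z):
    s=np.load('pics/'+fn+'.npz'); u=cv2.undistortPoints(np.array(px,float).reshape(-1,1,2),s['mtx'],s['dist']).reshape(-1,2)
    d=np.c_[u,np.ones(len(u))]@s['R']; c=-s['R'].T@s['t']
    return c+d*((z-c[2])/d[:,2])[:,None]
def proj(fn,X):
    s=np.load('pics/'+fn+'.npz')
    return cv2.projectPoints(np.array(X,float),cv2.Rodrigues(s['R'])[0],s['t'],s['mtx'],s['dist'])[0].reshape(-1,2)
E
python3 - <<'E'
from h import *
for n in('scene','side'): snap(n,n+'0')
print(r.get_state())
E
```

```text
pics
{'clock': 0.1, 'q': array([ 1.36077934,  0.68989908, -0.19454114,  1.56620923,  0.15730685,
        0.90250201, -0.21506512]), 'qd': array([-0.00073653, -0.00080221, -0.00111733, -0.00202872, -0.00044779,
        0.00059455, -0.00094999]), 'joint_torque': array([-2.93255398e-03, -5.28503537e+01, -1.27141893e+00, -1.53837490e+01,
       -5.25713246e-02,  1.98105758e-03,  6.24934933e-05]), 'tool_pos': array([ 0.15071836, -0.60599782,  0.24599961]), 'eef_rot': array([ 7.87886976e-01, -6.15819335e-01, -6.72463347e-04, -4.55947778e-04]), 'contact_force': array([ 0.34651631, -0.01679973,  0.18622401]), 'moment': array([-0.01227904,  0.06650621, -0.00622845]), 'opening': 1.0024918645372527}
```

View pics/scene0.png

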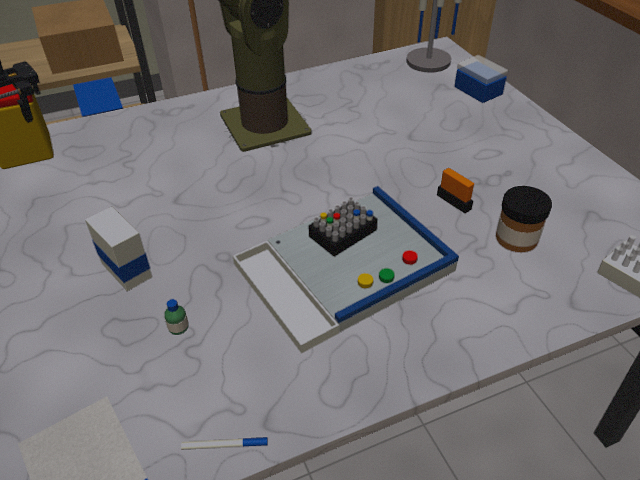

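View pics/side0.png

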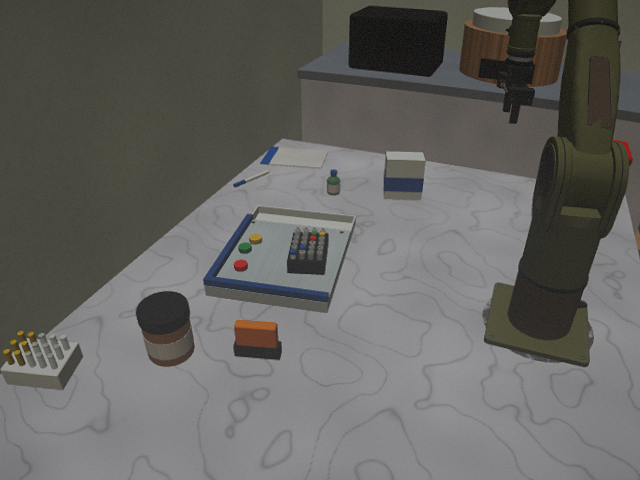

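Scene0: the scraper is at about (457,190), the jar at (523,220), and the caps are yellow (366,281), green (387,275) and red (410,257). The rack is at (343,228). The deck's stop corner is at (457,257) and the tray is at the left. Side0 agrees with this layout.

```bash
cat > a.py <<'E'
from h import *
np.set_printoptions(precision=4,suppress=True)
from scipy.optimize import least_squares
for fn,px in(('scene0',[(457,256),(338,317),(376,189)]),('side0',[(206,289),(248,217),(328,298)])):
    print(fn,ray(fn,px,0.046))
print('caps',ray('scene0',[(366,280),(387,274),(410,256)],.043),ray('side0',[(256,238),(245,247),(241,264)],.043))
print('scraper top corners',ray('scene0',[(443,171),(473,182)],.078),ray('side0',[(235,322),(277,321)],.078))
print('rack bottom',ray('scene0',[(308,240),(331,251),(377,229)],.031),ray('side0',[(288,271),(325,273)],.031))
print('jar',ray('scene0',[(525,200)],.113),'jar side',ray('side0',[(163,310)],.113))
print('carton top',ray('scene0',[(115,226)],.13),'vial',ray('scene0',[(172,304)],.075))
E
python3 a.py
python3 - <<'E'
import cv2,numpy as np
a=cv2.imread('pics/scene0.png')[160:350,230:480];b=cv2.imread('pics/side0.png')[190:370,190:365]
cv2.imwrite('pics/c0.png',cv2.resize(a,None,fx=3.1,fy=3.1,interpolation=cv2.INTER_CUBIC))
E
```

```text
scene0 [[ 0.7071  0.1721  0.046 ]
 [ 0.7538 -0.1193  0.046 ]
 [ 0.4426  0.1208  0.046 ]]
side0 [[ 0.6794  0.2067  0.046 ]
 [ 0.7424 -0.1012  0.046 ]
 [ 0.4259  0.1371  0.046 ]]
caps [[ 0.6886 -0.0277  0.043 ]
 [ 0.6911  0.0183  0.043 ]
 [ 0.6653  0.0858  0.043 ]] [[ 0.6769 -0.0207  0.043 ]
 [ 0.6827  0.0256  0.043 ]
 [ 0.657   0.0922  0.043 ]]
scraper top corners [[0.4825 0.2726 0.078 ]
 [0.5458 0.3121 0.078 ]] [[0.5485 0.3074 0.078 ]
 [0.4764 0.2749 0.078 ]]
rack bottom [[ 0.5221 -0.0849  0.031 ]
 [ 0.5736 -0.0531  0.031 ]
 [ 0.5522  0.0679  0.031 ]] [[0.5525 0.0618 0.031 ]
 [0.4711 0.0374 0.031 ]]
jar [[0.6766 0.3455 0.113 ]] jar side [[0.6659 0.3632 0.113 ]]
carton top [[ 0.4242 -0.4565  0.13  ]] vial [[ 0.6205 -0.3989  0.075 ]]
```

```bash
python3 -m pendant '[[[0,0,0],[-0.03,-0.03,-0.15],1],[[0,0,0],[-0.05,-0.06,-0.15],1],[[0,0,-0.25],[-0.538,-0.556,-0.15],1],[[0,0,-0.25],[-0.538,-0.556,-0.15],1],[[0,0,-0.25],[-0.538,-0.556,-0.15],1],[[0,0,-0.25],[-0.538,-0.556,-0.15],1],[[0,0,-0.25],[-0.538,-0.556,-0.15],1],[[0,0,-0.25],[-0.538,-0.556,-0.15],1],[[0,0,-0.25],[-0.538,-0.556,-0.15],1],[[0,0,-0.25],[-0.538,-0.556,-0.15],1]]'
```

```text
clock: 1.1
tool_pos: [0.3846, -0.2329, 0.3696]
eef_rot: [0.858, -0.513, -0.0, 0.0]
contact_force: [0.7, -0.9, -0.7]
opening: 1.0
```

```bash
python3 -m pendant '[[[0,0,0],[-0.164,-0.286,-0.03],1],[[0,0,0],[-0.164,-0.286,-0.03],1],[[0,0,0],[-0.164,-0.286,-0.03],1],[[0,0,0],[-0.164,-0.286,-0.03],1],[[0,0,0],[-0.164,-0.286,-0.03],1],[[0,0,0],[-0.164,-0.286,-0.03],1],[[0,0,0],[-0.164,-0.286,-0.03],1],[[0,0,0],[-0.164,-0.286,-0.03],1],[[0,0,0],[-0.164,-0.286,-0.03],1],[[0,0,0],[-0.164,-0.286,-0.03],1]]'; python3 -c "
from h import *
snap('wrist','w0');print(r.get_state()['q'])"
```

```text
clock: 2.1
tool_pos: [0.5577, 0.0435, 0.3991]
eef_rot: [0.858, -0.514, -0.0, 0.001]
contact_force: [-0.9, -0.6, -0.2]
opening: 1.003
[ 0.09978669  0.46762269 -0.4272411   1.52595846  0.20354645  1.1933963
 -1.4419892 ]
```

View pics/w0.png

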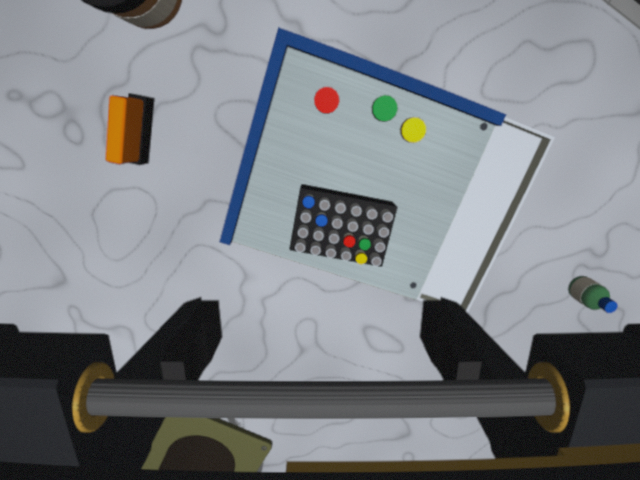

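```bash
cat > m.py <<'E'
from h import *
import sys
np.set_printoptions(precision=4,suppress=True)
from scipy.optimize import least_squares
def blobs(fn,lo,hi,mn=40):
    im=cv2.imread('pics/'+fn+'.png'); m=cv2.inRange(cv2.cvtColor(im,cv2.COLOR_BGR2HSV),lo,hi)
    n,l,s,c=cv2.connectedComponentsWithStats(m)
    return [(l==i,s[i],c[i]) for i in range(1,n) if s[i][4]>mn]
def place(L,p,z): 
    c,s=np.cos(p[2]),np.sin(p[2]); L=np.array(L,float); return np.c_[p[0]+c*L[:,0]-s*L[:,1],p[1]+s*L[:,0]+c*L[:,1],L[:,2]+z]
def fit(fn,L,px,p0,z=0):
    f=lambda p:(proj(fn,place(L,p,z))-np.array(px)).ravel()
    o=least_squares(f,p0); return o.x,np.abs(o.fun).max()
def d2(p,d):
    c,s=np.cos(d[2]),np.sin(d[2]);x,y=p[0]-d[0],p[1]-d[1]; return np.array([c*x+s*y,-s*x+c*y])
E
cat > b.py <<'E'
from m import *
D,e=fit('w0',[(.14,.15,.046),(-.14,.15,.046),(.14,-.15,.046)],[(280,29),(221,242),(506,118)],(.59,.01,.16)); print('deck',D,e)
D2,e=fit('w0',[(.14,.15,.046),(-.14,.15,.046),(.125,.135,.046),(.14,-.15,.046),(.14,-.235,.026)],[(280,29),(221,242),(289,45),(506,118),(552,139)],(.59,.01,.16)); print('deck',D2,e)
for n,lo,hi in(('red',(0,150,90),(6,255,255)),('green',(50,120,60),(80,255,255)),('yel',(22,150,120),(32,255,255)),('orange',(8,180,100),(18,255,255)),('blue',(105,120,60),(125,255,255))):
    for m,s,c in blobs('w0',lo,hi):
        P=ray('w0',[c],.043)[0]; print(n,s,c,P,d2(P,D))
        if n=='orange':
            q=cv2.boxPoints(cv2.minAreaRect(np.argwhere(m)[:,::-1].astype(np.float32))); print(q,ray('w0',q,.078))
h=m
K,e=fit('w0',[(.04275,.064,.035),(.04275,-.064,.035),(-.04275,.064,.035),(-.04275,-.064,.035)],[(303,185),(397,203),(292,249),(383,266)],(.5,0,.2),.03); print('rack',K,e,d2(K,D),K[2]-D[2])
E
python3 b.py
python3 -c "
import cv2
a=cv2.imread('pics/w0.png')
cv2.imwrite('pics/c1.png',cv2.resize(a[170:280,220:420],None,fx=4,fy=4,interpolation=2))"
```

```text
deck [0.59   0.0045 0.1583] 1.6777493321120005
deck [0.5902 0.0053 0.1586] 2.9916170251542553
red [315  88  24  25 475] [326.16    99.8316] [0.6602 0.089  0.043 ] [0.0827 0.0724]
red [343 235  13  13 124] [349.0565 240.9597] [ 0.5145 -0.0259  0.043 ] [-0.0793 -0.0181]
green [373  96  24  25 480] [384.3729 107.9646] [0.6863 0.0206 0.043 ] [0.0977 0.0008]
green [359 238  12  13 120] [364.3833 243.9333] [ 0.5208 -0.0467  0.043 ] [-0.0764 -0.0396]
yel [401 118  25  24 458] [412.9585 129.4803] [ 0.6815 -0.0246  0.043 ] [ 0.0858 -0.0431]
yel [356 253  11  11  94] [361.0532 257.9362] [ 0.5008 -0.053   0.043 ] [-0.0971 -0.0426]
orange [ 106   96   22   67 1105] [116.6407 129.7611] [0.5039 0.31   0.043 ] [-0.0368  0.3152]
[[105.7424 161.4659]
 [109.5374  95.6848]
 [128.2444  96.7641]
 [124.4493 162.5451]] [[0.471  0.2934 0.078 ]
 [0.5454 0.3145 0.078 ]
 [0.5544 0.294  0.078 ]
 [0.4806 0.2719 0.078 ]]
blue [ 221   29  284  215 5534] [330.1456 103.2407] [0.659  0.0827 0.043 ] [0.0805 0.0664]
blue [302 196  13  13 138] [308.1594 201.7464] [0.5363 0.0491 0.043 ] [-0.0459  0.0526]
blue [315 214  13  13 134] [320.9851 220.2761] [0.522  0.0221 0.043 ] [-0.0643  0.0281]
blue [601 298  16  15 164] [608.7622 304.811 ] [ 0.6137 -0.4246  0.043 ] [-0.0442 -0.4275]
rack [ 0.5334 -0.0058  0.3068] 2.7432380964344247 [-0.0574 -0.0012] 0.14840230845432556
```

View pics/c1.png

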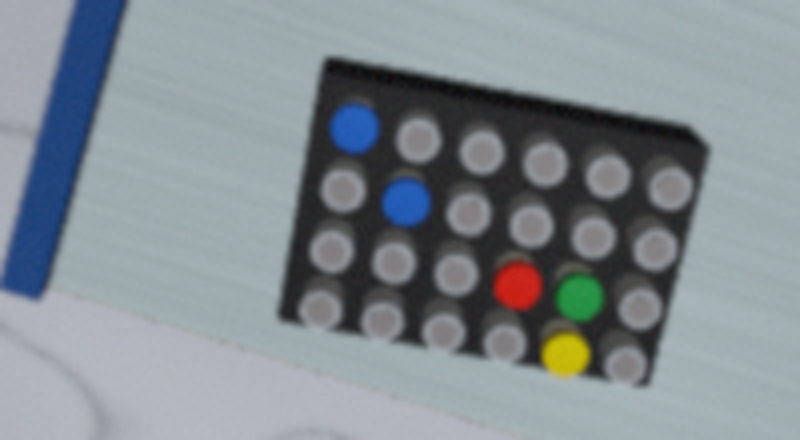

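```bash
python3 -m pendant '[[[0,0,0],[-0.242,-0.078,0.19],1],[[0,0,0.214],[-0.242,-0.078,0.19],1],[[0,0,0.214],[-0.242,-0.078,0.19],1],[[0,0,0.214],[-0.242,-0.078,0.19],1],[[0,0,0.214],[-0.242,-0.078,0.19],1],[[0,0,0.214],[-0.242,-0.078,0.19],1],[[0,0,0.214],[-0.242,-0.078,0.19],1],[[0,0,0.214],[-0.242,-0.078,0.19],1],[[0,0,0.214],[-0.242,-0.078,0.19],1],[[0,0,0.214],[-0.242,-0.078,0.19],1]]'; cat > c.py <<'E'
from m import *
D=np.array([.5902,.005,.1585])
T=[(.04275,.064,.035),(.04275,-.064,.035),(-.04275,.064,.035),(-.04275,-.064,.035),(.04275,.064,0),(.04275,-.064,0)]
K,e=fit('w0',T,[(301,190),(397,207),(289.5,250),(382,266.5),(301.2,184.5),(392.5,202)],(.53,0,.2),.03); print('rack',K,e,d2(K,D),K[2]-D[2])
s=snap('wrist','w1'); print(s['T_tool_cam'])
print(r.get_state()['q'])
E
python3 c.py
```

```text
clock: 3.15
tool_pos: [0.5142, 0.2926, 0.2108]
eef_rot: [0.798, -0.603, 0.001, -0.0]
contact_force: [0.7, 0.1, -0.4]
opening: 0.999
rack [ 0.5291 -0.006   0.3068] 1.6729089950335094 [-0.062  -0.0012] 0.14831525179536
[[ 1.      0.0008 -0.0001  0.0011]
 [-0.0007  0.9514  0.3081 -0.0806]
 [ 0.0003 -0.3081  0.9514 -0.1375]
 [ 0.      0.      0.      1.    ]]
[-0.4176  0.6977 -0.3106  1.7056  0.2854  0.7813 -2.1589]
```

View pics/w1.png

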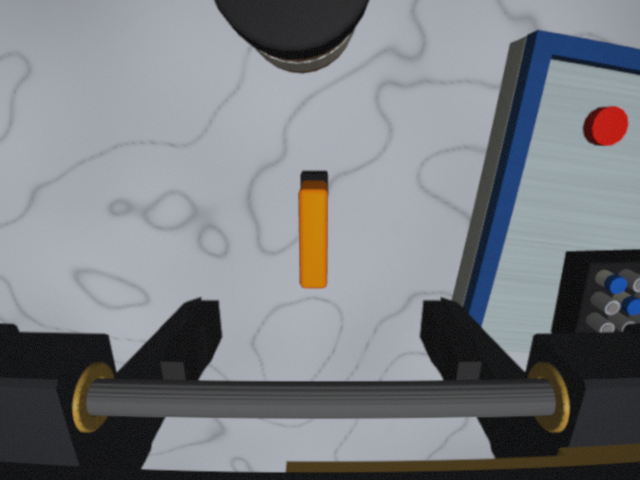

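w1 shows the scraper top from (299,190)/(328,190) down to (300,288)/(327,288), lined up with the jaws. The jar is ahead, at the top of the picture.

```bash
python3 - <<'E'
from m import *
S,e=fit('w1',[(.04,.011,.078),(.04,-.011,.078),(-.04,.011,.078),(-.04,-.011,.078)],[(299.5,190),(327.5,190),(300,288.5),(327,288.5)],(.51,.29,.28)); print(S,e)
st=r.get_state(); M=R.from_quat(st['eef_rot']).as_matrix(); print('tool dx', M.T@(np.array([S[0],S[1],.045])-st['tool_pos']), 'jaw yaw vs', np.arctan2(M[1,0],M[0,0])+np.pi/2)
print(ray('w1',[(290,20)],.113))
E
```

```text
[0.5111 0.2959 0.2708] 1.7083048565260128
tool dx [-0.0039  0.0023  0.1658] jaw yaw vs 0.27576898850903775
[[0.6436 0.3459 0.113 ]]
```

```bash
python3 -m pendant '[[[0,0,0],[-0.004,0.001,0.05],1],[[0,0,0],[-0.004,0.001,0.09],1],[[0,0,0],[-0.004,0.001,0.12],1],[[0,0,0],[-0.004,0.001,0.145],1],[[0,0,0],[-0.004,0.001,0.16],1],[[0,0,0],[-0.004,0.001,0.165],1],[[0,0,0],[-0.004,0.001,0.165],0.5],[[0,0,0],[-0.004,0.001,0.165],0.2],[[0,0,0],[-0.004,0.001,0.165],0],[[0,0,0],[-0.004,0.001,0.165],0]]' 40; python3 -m pendant '[[[0,0,0],[0,0,0],0],[[0,0,0],[0,0,0],0],[[0,0,0],[0,0,0],0],[[0,0,0],[0,0,0],0],[[0,0,0],[0,0,0],0]]'
```

```text
clock: 4.2
tool_pos: [0.5108, 0.2992, 0.0454]
eef_rot: [0.799, -0.602, 0.0, -0.001]
contact_force: [-0.4, -0.1, 0.1]
opening: 0.657
clock: 4.7
tool_pos: [0.5102, 0.2987, 0.0444]
eef_rot: [0.799, -0.602, 0.0, 0.0]
contact_force: [1.3, -0.5, 0.6]
opening: 0.247
```

```bash
python3 -m pendant '[[[0,0,0],[0,0,-0.04],0],[[0,0,0],[0,0,-0.08],0],[[0,0,0],[0.02,-0.01,-0.12],0],[[0,0,0.06],[0.06,-0.03,-0.14],0],[[0,0,0.12],[0.1,-0.045,-0.14],0],[[0,0,0.12],[0.14,-0.06,-0.14],0],[[0,0,0.12],[0.18,-0.075,-0.14],0],[[0,0,0.12],[0.201,-0.085,-0.14],0],[[0,0,0.12],[0.201,-0.085,-0.14],0],[[0,0,0.12],[0.201,-0.085,-0.14],0]]'; cat > d.py <<'E'
from m import *
import sys
snap('wrist',sys.argv[1]); st=r.get_state(); M=R.from_quat(st['eef_rot']).as_matrix()
D=np.array([.5902,.005,.1585]); print('deck xy',d2(st['tool_pos'],D),'z',st['tool_pos'][2],'yaw',np.arctan2(M[1,0],M[0,0])+np.pi/2-D[2],'q',st['q'])
E
python3 d.py w2
```

```text
clock: 5.7
tool_pos: [0.6468, 0.1291, 0.1838]
eef_rot: [0.761, -0.649, -0.001, 0.0]
contact_force: [0.2, 0.4, -0.8]
opening: 0.247
deck xy [0.0752 0.1151] z 0.18404897090511307 yaw 0.0028446619046181565 q [-0.1067  0.818  -0.3111  1.5067  0.2958  0.8648 -1.928 ]
```

View pics/w2.png

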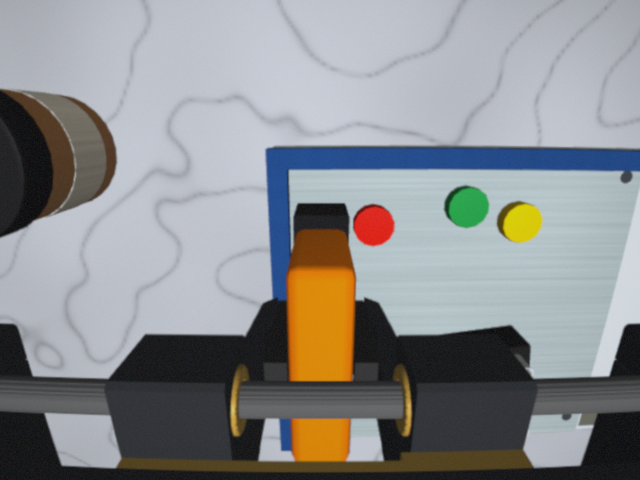

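```bash
python3 - <<'E'
from m import *
D=np.array([.5902,.005,.1585])
P=ray('w2',[(289,168),(266,148),(640,170)],.046); print([d2(p,D) for p in P])
for c in ((374,226),(467,207),(522,222)): print('cap',d2(ray('w2',[c],.041)[0],D))
F=place([(.045,-.012,.028),(.045,.012,.028)],(.6468,.1291,.1585),.140); print(proj('w2',F))
E
```

```text
[array([0.1273, 0.1357]), array([0.1414, 0.1518]), array([ 0.1288, -0.129 ])]
cap [0.0826 0.0714]
cap [0.0979 0.0005]
cap [ 0.0863 -0.0448]
[[346.9501 215.6736]
 [289.659  215.5895]]
```

```bash
python3 - <<'E'
from m import *
p=(.6468,.1291,.1613)
print(proj('w2',place([(.045,-.012,0),(.045,.012,0),(.045,-.012,.028),(.045,.012,.028),(.04,.011,.028),(.04,-.011,.078),(.04,.011,.078)],p,.140)))
E
python3 -c "
import cv2
a=cv2.imread('pics/w2.png')
cv2.imwrite('pics/c2.png',cv2.resize(a[190:290,260:380],None,fx=5,fy=5,interpolation=2))"
```

```text
[[342.9108 202.5359]
 [293.9493 202.6012]
 [346.6511 215.595 ]
 [289.3605 215.668 ]
 [292.037  227.2059]
 [353.9664 270.749 ]
 [279.6622 270.818 ]]
```

View pics/c2.png

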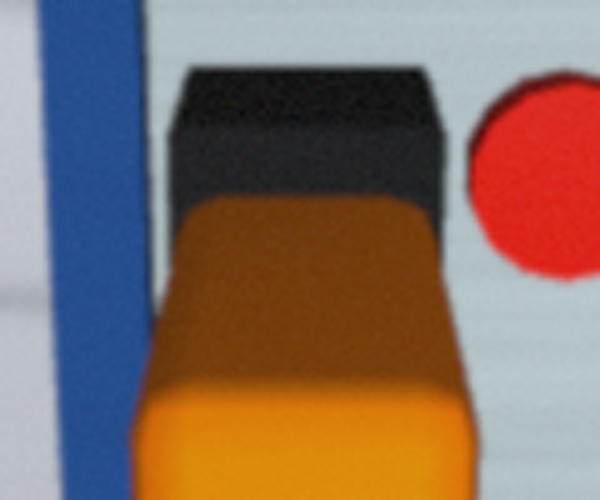

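```bash
python3 -m pendant '[[[0,0,0],[0,0,0.04],0],[[0,0,0],[0,0,0.07],0],[[0,0,0],[0,0,0.09],0],[[0,0,0],[0,0,0.1],0],[[0,0,0],[0,0,0.1065],0],[[0,0,0],[0,0,0.1065],0]]'
python3 -m pendant '[[[0,0,0],[0.01,0,0],0],[[0,0,0],[0.02,0,0],0],[[0,0,0],[0.033,0,0],0],[[0,0,0],[0.046,0,0],0],[[0,0,0],[0.059,0,0],0],[[0,0,0],[0.072,0,0],0],[[0,0,0],[0.085,0,0],0],[[0,0,0],[0.098,0,0],0],[[0,0,0],[0.111,0,0],0],[[0,0,0],[0.124,0,0],0]]'; python3 d.py w3
```

```text
clock: 6.35
tool_pos: [0.6471, 0.1301, 0.0779]
eef_rot: [0.762, -0.648, -0.0, 0.0]
contact_force: [-0.6, 0.0, -1.4]
opening: 0.245
clock: 7.35
tool_pos: [0.6673, 0.0057, 0.0779]
eef_rot: [0.761, -0.648, -0.0, 0.0]
contact_force: [0.4, -0.1, -1.9]
opening: 0.244
deck xy [ 0.076  -0.0154] z 0.07783139385587874 yaw -0.0019563405631037034 q [ 0.075   0.9659 -0.2876  1.5367  0.3784  0.6947 -1.8024]
```

View pics/w3.png

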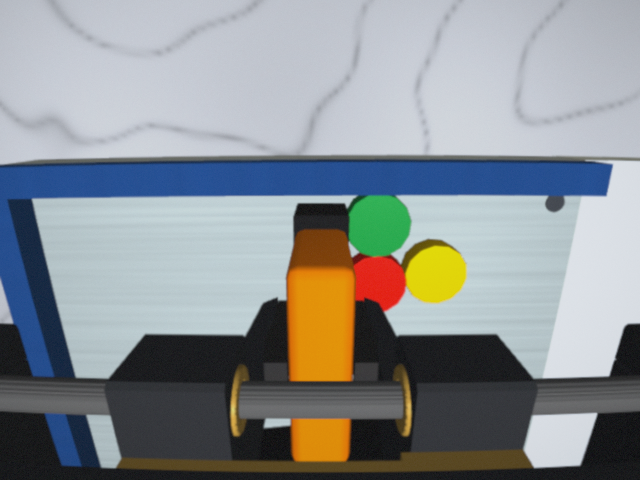

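w3 shows all three caps ahead of the scraper: green at (379,224), red (378,283) and yellow (435,272). I'll continue the sweep.

```bash
python3 -m pendant '[[[0,0,0],[0.01,0,0],0],[[0,0,0],[0.02,0,0],0],[[0,0,0],[0.03,0,0],0],[[0,0,0],[0.04,0,0],0],[[0,0,0],[0.05,0,0],0],[[0,0,0],[0.06,0,0],0],[[0,0,0],[0.07,0,0],0],[[0,0,0],[0.08,0,0],0],[[0,0,0],[0.09,0,0],0],[[0,0,0],[0.1,0,0],0]]'
python3 -m pendant '[[[0,0,0],[0.008,0,0],0],[[0,0,0],[0.015,0,0],0],[[0,0,0],[0.022,0,0],0],[[0,0,0],[0.029,0,0],0],[[0,0,0],[0.036,0,0],0],[[0,0,0],[0.042,0,0],0],[[0,0,0],[0.048,0,0],0],[[0,0,0],[0.048,0,0],0],[[0,0,0],[0.048,0,0],0],[[0,0,0],[0.048,0,0],0]]'; python3 d.py w4
```

```text
clock: 8.4
tool_pos: [0.6832, -0.0929, 0.078]
eef_rot: [0.761, -0.648, 0.0, 0.0]
contact_force: [-0.2, 0.6, -1.9]
opening: 0.243
clock: 9.4
tool_pos: [0.6907, -0.1387, 0.078]
eef_rot: [0.762, -0.648, -0.0, -0.0]
contact_force: [0.3, 0.9, -1.2]
opening: 0.249
deck xy [ 0.0765 -0.1577] z 0.07794770366454551 yaw 0.002085083890714129 q [ 0.2907  1.0114 -0.328   1.4045  0.3937  0.7907 -1.5825]
```

View pics/w4.png

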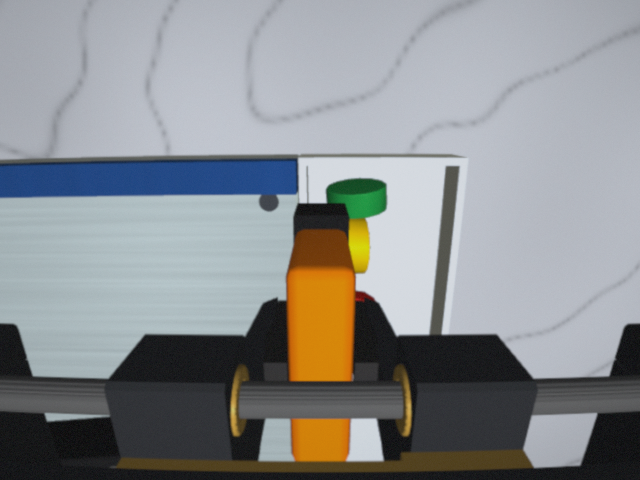

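```bash
python3 -m pendant '[[[0,0,0],[0.006,0,0],0],[[0,0,0],[0.012,0,0],0],[[0,0,0],[0.012,0,-0.005],0],[[0,0,0],[0.012,0,-0.02],0],[[0,0,0],[0.0,0,-0.06],0],[[0,0,0],[-0.03,0,-0.1],0],[[0,0,0],[-0.06,0,-0.14],0],[[0,0,0],[-0.06,0,-0.16],0],[[0,0,0],[-0.06,0,-0.16],0]]'; python3 d.py w5
```

```text
clock: 10.35
tool_pos: [0.6833, -0.0785, 0.2431]
eef_rot: [0.762, -0.648, 0.003, -0.003]
contact_force: [0.1, -0.1, -0.6]
opening: 0.244
deck xy [ 0.077  -0.0987] z 0.24008085584298863 yaw 0.0014395995564312203 q [ 0.2333  0.7984 -0.3755  1.3619  0.3118  1.0358 -1.608 ]
```

View pics/w5.png

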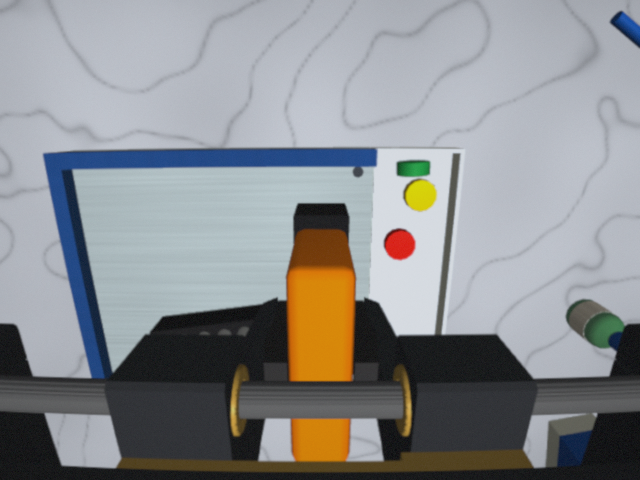

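w5 shows the deck clear. All three caps are in the tray: green on its edge at (413,168), yellow (420,195) and red (400,244). Next I return the scraper to where it stood.

```bash
python3 -m pendant '[[[0,0,0],[-0.04,0.011,0],0],[[0,0,-0.06],[-0.08,0.022,0],0],[[0,0,-0.12],[-0.13,0.035,0],0],[[0,0,-0.12],[-0.18,0.05,0],0],[[0,0,-0.12],[-0.225,0.06,0],0],[[0,0,-0.12],[-0.27,0.075,0],0],[[0,0,-0.12],[-0.32,0.09,0],0],[[0,0,-0.12],[-0.365,0.1,0],0],[[0,0,-0.12],[-0.4,0.11,0],0],[[0,0,-0.12],[-0.4,0.11,0],0]]'; python3 -m pendant '[[[0,0,0],[0,0,0.05],0],[[0,0,0],[0,0,0.1],0],[[0,0,0],[0,0,0.14],0],[[0,0,0],[0,0,0.17],0],[[0,0,0],[0,0,0.185],0],[[0,0,0],[0,0,0.185],0]]'
```

```text
clock: 11.4
tool_pos: [0.5046, 0.3029, 0.2366]
eef_rot: [0.801, -0.598, -0.003, 0.0]
contact_force: [-0.9, 0.4, -2.1]
opening: 0.246
clock: 12.0
tool_pos: [0.5079, 0.2947, 0.0503]
eef_rot: [0.798, -0.602, -0.0, 0.003]
contact_force: [-0.6, 0.2, -1.9]
opening: 0.246
```

```bash
python3 -m pendant '[[[0,0,0],[0,0,0.002],0],[[0,0,0],[0,0,0.004],0],[[0,0,0],[0,0,0.004],0],[[0,0,0],[0,0,0.004],0]]'; python3 -c "
from h import *
print(r.get_state()['tool_pos'],r.get_state()['contact_force'])"
```

```text
clock: 12.4
tool_pos: [0.5095, 0.2975, 0.05]
eef_rot: [0.799, -0.602, 0.0, -0.001]
contact_force: [-0.2, -0.0, -1.0]
opening: 0.246
[0.5094637 0.2975461 0.0499924] [-0.1844366  -0.01287365 -1.04239295]
```

```bash
python3 -m pendant '[[[0,0,0],[0,0,0.002],0],[[0,0,0],[0,0,0.004],0],[[0,0,0],[0,0,0.005],0],[[0,0,0],[0,0,0.005],0]]'
```

```text
clock: 12.8
tool_pos: [0.5089, 0.2973, 0.0444]
eef_rot: [0.799, -0.602, 0.0, -0.0]
contact_force: [-0.8, -1.0, 3.6]
opening: 0.243
```

```bash
python3 -m pendant '[[[0,0,0],[0,0,0],0.3],[[0,0,0],[0,0,0],0.4],[[0,0,0],[0,0,0],0.8],[[0,0,0],[0,0,0],0.8],[[0,0,0],[0,0,-0.005],0.8],[[0,0,0],[0,0,-0.04],0.8],[[0,0,0],[0,0,-0.09],0.8],[[0,0,0],[0,0,-0.14],0.8],[[0,0,0],[0,0,-0.19],0.8],[[0,0,0],[0,0,-0.22],0.8]]'
```

```text
clock: 13.8
tool_pos: [0.5098, 0.2981, 0.2685]
eef_rot: [0.799, -0.602, 0.001, -0.003]
contact_force: [1.0, -0.0, 0.9]
opening: 0.8
```

```bash
python3 -m pendant '[[[0,0,0],[0.04,0.02,0.01],0.8],[[0,0,0.06],[0.08,0.04,0.02],0.8],[[0,0,0.118],[0.12,0.06,0.03],0.8],[[0,0,0.118],[0.16,0.08,0.05],0.8],[[0,0,0.118],[0.2,0.1,0.06],0.8],[[0,0,0.118],[0.24,0.12,0.08],0.8],[[0,0,0.118],[0.27,0.14,0.09],0.8],[[0,0,0.118],[0.288,0.145,0.1],0.8],[[0,0,0.118],[0.288,0.145,0.1],0.8],[[0,0,0.118],[0.288,0.145,0.1],0.8]]'; sed -i 's/.1585/.16/' d.py; python3 d.py w6
```

```text
clock: 14.8
tool_pos: [0.4496, -0.0189, 0.1644]
eef_rot: [0.762, -0.648, 0.0, -0.001]
contact_force: [0.9, 0.2, -0.7]
opening: 0.802
deck xy [-0.1422 -0.0005] z 0.16455724683485992 yaw 0.003339025186359562 q [ 0.1319  0.6283 -0.3022  2.156   0.4473  0.414  -1.9361]
```

```bash
python3 -m pendant '[[[0,0,0],[0,0,0.04],0.8],[[0,0,0],[0,0,0.07],0.8],[[0,0,0],[0,0,0.095],0.8],[[0,0,0],[0,0,0.11],0.8],[[0,0,0],[0,0,0.118],0.8],[[0,0,0],[0,0,0.118],0.8],[[0,0,0],[0,0,0.118],0.8]]'; python3 -c "
from h import *
print(r.get_state()['q'])"
```

```text
clock: 15.55
tool_pos: [0.4497, -0.0188, 0.0466]
eef_rot: [0.762, -0.647, 0.0, -0.001]
contact_force: [1.2, 0.0, 0.7]
opening: 0.801
[-0.03431164  0.87106743 -0.0422933   2.22246068  0.59546043  0.05701963
 -2.06410466]
```

```bash
python3 -m pendant '[[[0,0,0],[0,-0.007,0],0.8],[[0,0,0],[0,-0.014,0],0.8],[[0,0,0],[0,-0.021,0],0.8],[[0,0,0],[0,-0.028,0],0.8],[[0,0,0],[0,-0.035,0],0.8],[[0,0,0],[0,-0.042,0],0.8],[[0,0,0],[0,-0.05,0],0.8],[[0,0,0],[0,-0.058,0],0.8],[[0,0,0],[0,-0.066,0],0.8],[[0,0,0],[0,-0.074,0],0.8]]';python3 -m pendant '[[[0,0,0],[0,-0.008,0],0.8],[[0,0,0],[0,-0.016,0],0.8],[[0,0,0],[0,-0.024,0],0.8],[[0,0,0],[0,-0.032,0],0.8],[[0,0,0],[0,-0.04,0],0.8],[[0,0,0],[0,-0.048,0],0.8],[[0,0,0],[0,-0.056,0],0.8],[[0,0,0],[0,-0.064,0],0.8],[[0,0,0],[0,-0.072,0],0.8],[[0,0,0],[0,-0.072,0],0.8]]'; python3 d.py w7
```

```text
clock: 16.55
tool_pos: [0.5232, -0.0077, 0.0459]
eef_rot: [0.762, -0.648, 0.0, -0.0]
contact_force: [-1.4, -0.5, 1.0]
opening: 0.8
clock: 17.55
tool_pos: [0.5953, 0.0044, 0.0462]
eef_rot: [0.762, -0.648, 0.001, -0.001]
contact_force: [0.2, 0.3, -0.1]
opening: 0.8
deck xy [ 0.0044 -0.0013] z 0.046180061967806045 yaw 0.0017715109666368856 q [ 0.0746  0.9475 -0.2804  1.7836  0.5073  0.4796 -1.9585]
```

View pics/w7.png

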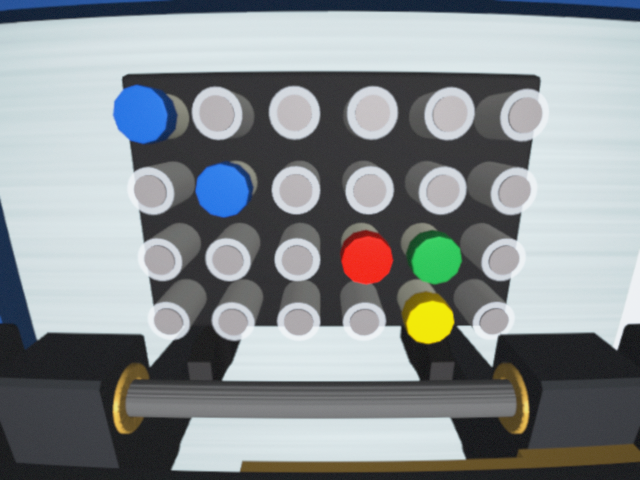

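w7 shows the rack square to the jaws, with top corners at (123,76), (540,76), (153,326) and (511,326). The far stop is at the top of the picture.

```bash
cat > e.py <<'E'
from m import *
D=np.array([.5902,.005,.16])
st=r.get_state()
K,e=fit('w7',[(.04275,.064,.035),(.04275,-.064,.035),(-.04275,.064,.035),(-.04275,-.064,.035)],[(123,76),(540,76),(153,326),(511,326)],(.65,0.01,.16),.03)
print('rack',K,e,d2(K,D),K[2]-D[2], 'tool',d2(st['tool_pos'],D))
print('stop inner top',[d2(p,D) for p in ray('w7',[(60,9),(580,6)],.046)], [d2(p,D) for p in ray('w7',[(60,20),(580,16)],.030)])
E
python3 e.py
```

```text
rack [0.6491 0.0084 0.166 ] 6.358319388570294 [ 0.0587 -0.006 ] 0.006004579548678141 tool [ 0.0044 -0.0013]
stop inner top [array([0.1252, 0.0857]), array([ 0.1265, -0.0893])] [array([0.126 , 0.0965]), array([ 0.1278, -0.0999])]
```

```bash
python3 -m pendant '[[[0,0,0],[0,-0.007,0],0.8],[[0,0,0],[0,-0.014,0],0.8],[[0,0,0],[0,-0.021,0],0.8],[[0,0,0],[0,-0.021,0],0.8],[[0,0,0],[0,-0.01,0],0.8],[[0,0,0],[0,-0.006,-0.04],0.8],[[0,0,0],[0,-0.006,-0.08],0.8],[[0,0,0],[0.03,-0.02,-0.1],0.6],[[0,0,0],[0.07,-0.05,-0.1],0.3],[[0,0,0],[0.107,-0.075,-0.1],0]]'; python3 -m pendant '[[[0,0,0],[0,0,0],0],[[0,0,0],[0,0,0],0],[[0,0,0],[0,0,0],0],[[0,0,0],[0,0,0.04],0],[[0,0,0],[0,0,0.07],0],[[0,0,0],[0,0,0.09],0],[[0,0,0],[0,0,0.1],0],[[0,0,0],[0,0,0.1],0],[[0,0,0],[0,0,0.1],0]]'; python3 d.py w8
```

```text
clock: 18.6
tool_pos: [0.6874, -0.0909, 0.1481]
eef_rot: [0.762, -0.648, 0.002, -0.002]
contact_force: [0.7, -0.5, 0.1]
opening: 0.55
clock: 19.5
tool_pos: [0.6851, -0.0888, 0.0471]
eef_rot: [0.762, -0.647, 0.001, -0.001]
contact_force: [-0.0, -0.7, 0.0]
opening: 0.007
deck xy [ 0.0791 -0.108 ] z 0.04748852680380555 yaw 0.0022939353152155173 q [ 0.2404  1.0417 -0.3601  1.4598  0.4761  0.7248 -1.7235]
```

```bash
python3 -m pendant '[[[0,0,0],[-0.009,0,0],0],[[0,0,0],[-0.018,0,0],0],[[0,0,0],[-0.026,0,0],0],[[0,0,0],[-0.034,0,0],0],[[0,0,0],[-0.042,0,0],0],[[0,0,0],[-0.05,0,0],0],[[0,0,0],[-0.058,0,0],0],[[0,0,0],[-0.066,0,0],0],[[0,0,0],[-0.074,0,0],0],[[0,0,0],[-0.08,0,0],0]]'; python3 -m pendant '[[[0,0,0],[-0.003,0,0],0],[[0,0,0],[-0.006,0,0],0],[[0,0,0],[-0.006,0,0],0],[[0,0,0],[-0.006,0,0],0]]'; python3 d.py w9
```

```text
clock: 20.55
tool_pos: [0.6722, -0.0114, 0.0468]
eef_rot: [0.762, -0.648, 0.001, 0.0]
contact_force: [1.0, -4.9, 5.3]
opening: 0.005
clock: 20.95
tool_pos: [0.6712, -0.0053, 0.0465]
eef_rot: [0.762, -0.648, 0.001, -0.0]
contact_force: [0.6, -4.7, 4.4]
opening: 0.002
deck xy [ 0.0783 -0.023 ] z 0.046489463512040155 yaw 0.0012771321646349032 q [ 0.1096  1.0196 -0.334   1.5298  0.4676  0.6709 -1.8559]
```

```bash
python3 -m pendant '[[[0,0,0],[-0.003,0,0],0],[[0,0,0],[-0.006,0,0],0],[[0,0,0],[-0.009,0,0],0],[[0,0,0],[-0.009,0,0],0]]'; for i in 1; do python3 -m pendant '[[[0,0,0],[-0.001,0,0],0],[[0,0,0],[-0.002,0,0],0]]'; done
```

```text
clock: 21.4
tool_pos: [0.6694, 0.0038, 0.0464]
eef_rot: [0.762, -0.648, 0.001, 0.0]
contact_force: [1.7, -4.7, 4.0]
opening: 0.005
clock: 21.6
tool_pos: [0.6692, 0.0048, 0.0463]
eef_rot: [0.762, -0.648, 0.001, 0.0]
contact_force: [0.6, -5.8, 6.5]
opening: 0.005
```

```bash
python3 -m pendant '[[[0,0,0],[-0.001,0,0],0],[[0,0,0],[-0.002,0,0],0]]'; python3 -m pendant '[[[0,0,0],[-0.001,0,0],0],[[0,0,0],[-0.002,0,0],0]]'
```

```text
clock: 21.8
tool_pos: [0.6689, 0.0068, 0.0463]
eef_rot: [0.762, -0.648, 0.001, 0.0]
contact_force: [0.9, -6.1, 5.3]
opening: 0.004
clock: 22.0
tool_pos: [0.6685, 0.0088, 0.0463]
eef_rot: [0.762, -0.648, 0.001, 0.0]
contact_force: [0.8, -5.8, 6.1]
opening: 0.006
```

```bash
python3 d.py w10; python3 -c "
import cv2
a=cv2.imread('pics/w10.png');print(a.shape)"
```

```text
deck xy [ 0.0779 -0.0084] z 0.04631445227933832 yaw 0.001019394011205016 q [ 0.0861  1.017  -0.3296  1.5383  0.4654  0.6646 -1.8781]
(480, 640, 3)
```

```bash
for k in 1; do python3 -m pendant '[[[0,0,0],[-0.001,0,0],0],[[0,0,0],[-0.002,0,0],0]]'; python3 -m pendant '[[[0,0,0],[-0.001,0,0],0],[[0,0,0],[-0.0015,0,0],0]]'; done
```

```text
clock: 22.25
tool_pos: [0.6682, 0.0107, 0.0463]
eef_rot: [0.762, -0.648, 0.001, 0.0]
contact_force: [1.9, -5.0, 6.3]
opening: 0.003
clock: 22.45
tool_pos: [0.6681, 0.0116, 0.0463]
eef_rot: [0.762, -0.648, 0.001, 0.001]
contact_force: [1.5, -6.5, 6.6]
opening: 0.007
```

```bash
python3 -m pendant '[[[0,0,0],[-0.001,0,0],0],[[0,0,0],[-0.002,0,0],0]]'; python3 -m pendant '[[[0,0,0],[-0.001,0,0],0],[[0,0,0],[-0.0015,0,0],0]]'; python3 d.py w11; python3 - <<'E'
import cv2,numpy as np
s=cv2.imread('pics/w11.png')
from h import *
a=snap('scene','s1')['image'][:,:,::-1][150:350,230:480]
b=snap('side','s2')['image'][:,:,::-1][190:370,190:365]
o=np.zeros((600,800,3),np.uint8)
o[:280,:350]=cv2.resize(a,(350,280),interpolation=2)
o[:300,360:652]=cv2.resize(b,(292,300),interpolation=2)
o[300:600,0:400]=cv2.resize(s,(400,300))
o[300:600,400:800]=cv2.resize(s[0:300,0:400],(400,300))
cv2.imwrite('pics/comp.png',o)
E
```

```text
clock: 22.65
tool_pos: [0.668, 0.0116, 0.0464]
eef_rot: [0.761, -0.649, 0.002, 0.002]
contact_force: [1.4, -10.8, 5.0]
opening: 0.006
clock: 22.85
tool_pos: [0.668, 0.0116, 0.0464]
eef_rot: [0.761, -0.649, 0.003, 0.002]
contact_force: [2.4, -12.1, 5.9]
opening: 0.009
deck xy [ 0.0779 -0.0059] z 0.04642264142071611 yaw -0.0014975221381042514 q [ 0.0766  1.0155 -0.3232  1.5407  0.4665  0.6627 -1.8882]
```

Force rises while the TCP stays put, so the rack is against the side stop. I'll back off and do the final two-finger push in +x.

```bash
python3 -m pendant '[[[0,0,0],[0.006,0,0],0],[[0,0,0],[0.016,0,0],0],[[0,0,0],[0.016,0,-0.05],0],[[0,0,0],[0.016,0,-0.1],0.2],[[0,0,0],[-0.02,0.03,-0.1],0.4],[[0,0,0],[-0.05,0.06,-0.1],0.6],[[0,0,0],[-0.072,0.073,-0.1],0.6],[[0,0,0],[-0.072,0.073,-0.1],0.6],[[0,0,0],[-0.072,0.073,-0.1],0.6],[[0,0,0],[-0.072,0.073,-0.1],0.6]]'; python3 d.py w12
```

```text
clock: 24.0
tool_pos: [0.584, 0.0755, 0.1455]
eef_rot: [0.762, -0.648, 0.0, 0.0]
contact_force: [0.4, 0.5, -0.5]
opening: 0.593
deck xy [0.0052 0.0702] z 0.14554526383390645 yaw -0.00013765221281256124 q [-0.0012  0.7934 -0.3587  1.7614  0.4191  0.6631 -2.007 ]
```

```bash
python3 -m pendant '[[[0,0,0],[0,0,0.04],0.6],[[0,0,0],[0,0,0.07],0.6],[[0,0,0],[0,0,0.09],0.6],[[0,0,0],[0,0,0.099],0.6],[[0,0,0],[0,0,0.099],0.6],[[0,0,0],[0,-0.005,0.099],0.6],[[0,0,0],[0,-0.01,0.099],0.6],[[0,0,0],[0,-0.015,0.099],0.6],[[0,0,0],[0,-0.019,0.099],0.6],[[0,0,0],[0,-0.019,0.099],0.6]]'; python3 -m pendant '[[[0,0,0],[0,-0.001,0],0.6],[[0,0,0],[0,-0.002,0],0.6]]'; python3 -m pendant '[[[0,0,0],[0,-0.001,0],0.6],[[0,0,0],[0,-0.002,0],0.6]]'
```

```text
clock: 25.05
tool_pos: [0.6032, 0.0795, 0.0475]
eef_rot: [0.762, -0.648, 0.001, -0.001]
contact_force: [0.1, -0.0, 0.5]
opening: 0.601
clock: 25.25
tool_pos: [0.6039, 0.0796, 0.047]
eef_rot: [0.762, -0.648, -0.0, 0.0]
contact_force: [0.5, 0.5, -0.1]
opening: 0.598
clock: 25.45
tool_pos: [0.6047, 0.0797, 0.0468]
eef_rot: [0.762, -0.648, -0.001, 0.001]
contact_force: [-2.9, -1.0, 1.6]
opening: 0.599
```

```bash
python3 -m pendant '[[[0,0,0],[0,-0.001,0],0.6],[[0,0,0],[0,-0.002,0],0.6],[[0,0,0],[0,-0.002,0],0.6]]'; python3 -m pendant '[[[0,0,0],[0,-0.001,0],0.6],[[0,0,0],[0,-0.002,0],0.6],[[0,0,0],[0,-0.002,0],0.6]]'; python3 d.py w13
```

```text
clock: 25.75
tool_pos: [0.6083, 0.0803, 0.0468]
eef_rot: [0.762, -0.648, 0.0, -0.0]
contact_force: [-1.7, -0.8, -0.0]
opening: 0.597
clock: 26.05
tool_pos: [0.6084, 0.0803, 0.0468]
eef_rot: [0.762, -0.648, -0.001, 0.002]
contact_force: [-6.3, -1.4, 4.0]
opening: 0.594
deck xy [0.03   0.0714] z 0.04684243626587982 yaw 0.0020351375731492427 q [-0.0442  0.9639 -0.2928  1.717   0.4835  0.5365 -2.048 ]
```

```bash
python3 -m pendant '[[[0,0,0],[0,-0.001,0],0.6],[[0,0,0],[0,-0.002,0],0.6],[[0,0,0],[0,-0.003,0],0.6],[[0,0,0],[0,-0.003,0],0.6]]'; python3 -m pendant '[[[0,0,0],[0,0.006,0],0.6],[[0,0,0],[0,0.015,0],0.6],[[0,0,0],[0,0.025,0],0.6],[[0,0,0],[0,0.025,-0.05],0.6],[[0,0,0],[0,0.025,-0.1],0.6],[[0,0,0],[0.02,0,-0.15],0.6],[[0,0,0],[0.04,-0.01,-0.2],0.6],[[0,0,0],[0.06,-0.01,-0.25],0.6],[[0,0,0],[0.06,-0.01,-0.27],0.6],[[0,0,0],[0.06,-0.01,-0.27],0.6]]'; python3 d.py w14; python3 - <<'E'
from m import *
D=(.5902,.005,.16)
o=np.zeros((600,800,3),np.uint8); w=cv2.imread('pics/w14.png'); o[:480,:640]=w
# predicted outlines: rack top at home, and stop inner top lines, for scale
b=snap('side','s3')['image'][:,:,::-1][230:370,200:365]; o[480:600,640:781]=cv2.resize(b,(141,120))
b2=snap('scene','s4')['image'][:,:,::-1][150:350,380:560]; o[330:478,642:800]=cv2.resize(b2,(158,148))
cv2.imwrite('pics/fin.png',o)
Rk=[(.082+a*.04275,.071+c*.064,.065) for a in(1,-1) for c in(1,-1)]
print(proj('w14',place(Rk,D,0)), proj('w14',place([(.125,.135,.046),(.125,-.1,.046),(-.1,.135,.046)],D,0)))
E
```

```text
clock: 26.5
tool_pos: [0.6084, 0.0803, 0.0468]
eef_rot: [0.762, -0.647, -0.002, 0.004]
contact_force: [-11.9, -2.0, 9.6]
opening: 0.6
clock: 27.5
tool_pos: [0.6366, 0.0225, 0.3231]
eef_rot: [0.761, -0.649, 0.005, -0.005]
contact_force: [-0.3, 0.5, 0.4]
opening: 0.603
deck xy [0.0468 0.0109] z 0.31996554251497716 yaw -0.00010807455253245002 q [ 0.136   0.6528 -0.4601  1.4362  0.3064  1.1157 -1.7859]
[[197.1676 135.8398]
 [322.0374 134.9812]
 [204.307  217.351 ]
 [322.0461 217.0223]] [[202.6961 135.4101]
 [421.7486 134.9644]
 [219.326  323.4009]]
```

View pics/fin.png

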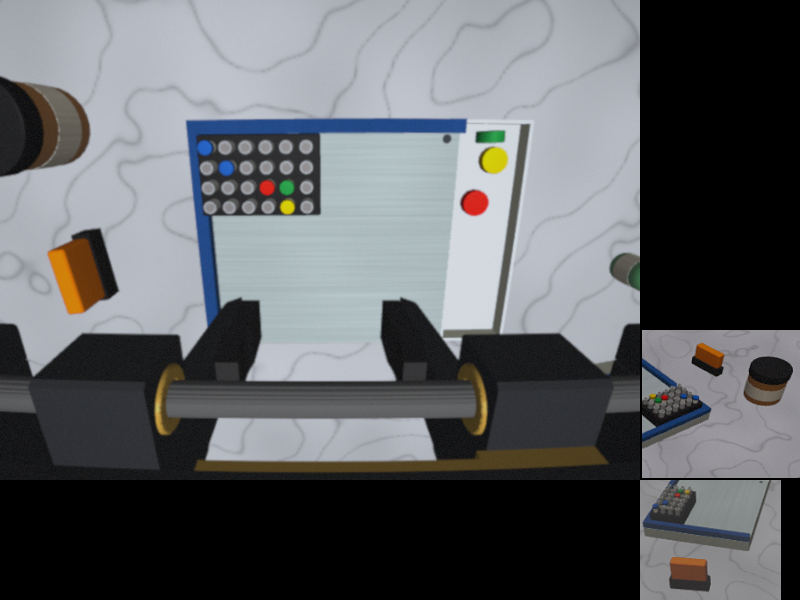

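fin.png shows the rack in the stop corner (196–320, 133–215) and all three caps in the tray. The scraper is upright at (80,272) and the jar is unmoved. One check of the pixels along the seams, then I hand in.

```bash
python3 - <<'E'
import cv2
g=cv2.imread('pics/w14.png')
print('across side stop'); 
for y in(150,175,200,208): print(y,[tuple(map(int,v)) for v in g[y,196:210]])
print('across far stop')
for x in(215,250,290,312): print(x,[tuple(map(int,v)) for v in g[128:140,x]])
E
```

```text
across side stop
150 [(131, 72, 36), (124, 68, 34), (157, 81, 34), (183, 92, 34), (189, 94, 31), (192, 96, 35), (194, 98, 40), (192, 96, 37), (192, 96, 35), (192, 95, 36), (194, 99, 41), (196, 99, 42), (195, 101, 41), (194, 99, 39)]
175 [(136, 74, 35), (134, 74, 38), (127, 68, 33), (98, 56, 33), (61, 43, 37), (45, 41, 41), (48, 47, 44), (61, 57, 57), (76, 73, 73), (89, 85, 82), (96, 93, 90), (97, 94, 91), (91, 88, 85), (78, 74, 73)]
200 [(135, 73, 34), (135, 73, 32), (137, 77, 36), (139, 77, 42), (135, 76, 38), (120, 69, 37), (79, 53, 41), (46, 41, 39), (43, 41, 40), (45, 43, 44), (47, 44, 46), (56, 52, 52), (70, 67, 66), (78, 78, 75)]
208 [(135, 76, 39), (136, 74, 36), (136, 74, 37), (135, 75, 38), (133, 70, 32), (132, 74, 36), (118, 73, 52), (115, 102, 95), (149, 142, 138), (159, 155, 150), (144, 140, 141), (138, 135, 139), (138, 135, 138), (137, 135, 138)]
across far stop
215 [(136, 73, 36), (136, 74, 35), (138, 76, 38), (135, 73, 34), (137, 74, 38), (124, 67, 31), (84, 50, 33), (51, 43, 42), (44, 45, 43), (48, 47, 46), (44, 42, 45), (47, 45, 45)]
250 [(136, 75, 37), (136, 74, 36), (136, 76, 36), (137, 75, 38), (134, 74, 37), (114, 64, 36), (67, 43, 34), (43, 41, 40), (49, 47, 47), (48, 46, 46), (50, 48, 49), (52, 51, 52)]
290 [(138, 75, 38), (137, 75, 37), (137, 76, 37), (138, 77, 39), (133, 81, 51), (116, 78, 56), (72, 54, 47), (47, 46, 47), (52, 49, 49), (54, 51, 51), (51, 50, 49), (54, 53, 51)]
312 [(134, 74, 36), (136, 75, 37), (134, 73, 34), (133, 73, 36), (116, 64, 33), (90, 53, 37), (57, 45, 42), (48, 46, 48), (54, 49, 51), (53, 51, 50), (51, 50, 51), (54, 52, 52)]
```

The seams show no gap, but the view can't resolve under a millimetre. I'll give one gentle +y nudge to confirm contact after the x push.

```bash
python3 -m pendant '[[[0,0,0],[0.02,-0.015,0.04],0.2],[[0,0,0],[0.046,-0.033,0.08],0],[[0,0,0],[0.046,-0.033,0.13],0],[[0,0,0],[0.046,-0.033,0.17],0],[[0,0,0],[0.046,-0.033,0.2],0],[[0,0,0],[0.046,-0.033,0.22],0],[[0,0,0],[0.046,-0.033,0.24],0],[[0,0,0],[0.046,-0.033,0.255],0],[[0,0,0],[0.046,-0.033,0.265],0],[[0,0,0],[0.046,-0.033,0.27],0]]'; python3 -m pendant '[[[0,0,0],[0,0,0],0],[[0,0,0],[0,0,0],0],[[0,0,0],[-0.006,0,0],0],[[0,0,0],[-0.012,0,0],0],[[0,0,0],[-0.018,0,0],0],[[0,0,0],[-0.022,0,0],0],[[0,0,0],[-0.022,0,0],0]]'; python3 d.py w15
```

```text
clock: 28.65
tool_pos: [0.6717, -0.0163, 0.0455]
eef_rot: [0.762, -0.647, -0.001, 0.001]
contact_force: [0.1, 0.2, 0.4]
opening: 0.004
clock: 29.35
tool_pos: [0.6688, 0.0067, 0.0472]
eef_rot: [0.763, -0.647, -0.0, -0.0]
contact_force: [0.3, -0.1, -0.5]
opening: 0.005
deck xy [ 0.0779 -0.0117] z 0.0470819597566315 yaw 0.0027994922160744784 q [ 0.095   1.0172 -0.3362  1.536   0.4692  0.6692 -1.8732]
```

```bash
python3 -m pendant '[[[0,0,0],[-0.001,0,0],0],[[0,0,0],[-0.002,0,0],0],[[0,0,0],[-0.003,0,0],0],[[0,0,0],[-0.003,0,0],0]]'; python3 -m pendant '[[[0,0,0],[-0.001,0,0],0],[[0,0,0],[-0.002,0,0],0],[[0,0,0],[-0.003,0,0],0],[[0,0,0],[-0.003,0,0],0]]'; python3 -m pendant '[[[0,0,0],[-0.001,0,0],0],[[0,0,0],[-0.002,0,0],0],[[0,0,0],[-0.002,0,0],0]]'; python3 d.py w16
```

```text
clock: 29.8
tool_pos: [0.6685, 0.0082, 0.047]
eef_rot: [0.762, -0.648, 0.0, -0.0]
contact_force: [-0.4, 1.0, 1.1]
opening: -0.0
clock: 30.2
tool_pos: [0.6679, 0.0114, 0.047]
eef_rot: [0.762, -0.648, -0.0, -0.0]
contact_force: [0.2, -0.2, -0.0]
opening: -0.0
clock: 30.5
tool_pos: [0.6679, 0.0118, 0.047]
eef_rot: [0.762, -0.648, 0.001, 0.001]
contact_force: [0.4, -1.9, -0.1]
opening: 0.002
deck xy [ 0.0777 -0.0056] z 0.047011083163682466 yaw 0.001101592601570639 q [ 0.0835  1.0158 -0.3325  1.5397  0.4685  0.666  -1.8849]
```

```bash
python3 -m pendant '[[[0,0,0],[-0.001,0,0],0],[[0,0,0],[-0.003,0,0],0],[[0,0,0],[-0.003,0,0],0]]'; python3 -m pendant '[[[0,0,0],[0.01,0,0],0],[[0,0,0],[0.025,0,0],0],[[0,0,0],[0.03,0,-0.05],0],[[0,0,0],[0.03,0,-0.1],0],[[0,0,0],[0.03,0.01,-0.15],0],[[0,0,0],[0.03,0.01,-0.2],0],[[0,0,0],[0.03,0.02,-0.24],0],[[0,0,0],[0.03,0.02,-0.24],0],[[0,0,0],[0.03,0.02,-0.24],0],[[0,0,0],[0.03,0.02,-0.24],0]]'; python3 - <<'E'
from m import *
snap('wrist','w17'); D=(.5902,.005,.16)
for n,lo,hi in(('red',(0,150,90),(6,255,255)),('green',(50,120,60),(80,255,255)),('yel',(22,150,120),(32,255,255))):
    for m,s,c in blobs('w17',lo,hi): print(n,s[4],d2(ray('w17',[c],.02)[0],D))
print(r.get_state()['contact_force']); print(r.finish_job())
E
```

```text
clock: 30.85
tool_pos: [0.668, 0.0119, 0.0471]
eef_rot: [0.761, -0.649, 0.002, 0.002]
contact_force: [2.3, -7.4, -0.4]
opening: 0.004
clock: 31.85
tool_pos: [0.6514, -0.0172, 0.2855]
eef_rot: [0.762, -0.648, -0.001, 0.001]
contact_force: [-0.3, -0.1, -0.7]
opening: 0.008
red 235 [0.0622 0.0806]
red 580 [ 0.0475 -0.1771]
green 338 [ 0.124  -0.1867]
green 228 [0.0624 0.0572]
yel 622 [ 0.0979 -0.1944]
yel 203 [0.0389 0.057 ]
[-0.2636  0.2023 -0.6809]
the job is handed in; nothing more can be done
None
```

The job is finished and handed in at about 32 s of the 72 s allowed.

- **Caps:** I swept all three into the tray with the held scraper, and the fingers never touched them. The last image puts all three in the tray area. Green is standing on its edge rather than lying flat.
- **Scraper:** It stands upright on the bench at its original spot, clear of the deck and tray.
- **Rack:** I pushed it flush in +x and then +y, and a final +y nudge met it at the same position, so it had not moved off the side stop. At each stop the force climbed (about 12 N against each stop, 7 N on the final nudge) while the gripper stayed put. The picture showed the rack level, with no visible gap at either stop. The view cannot resolve gaps under about 1 mm.
- **Jar, carton and vial:** I never approached them, but I did not measure their positions again at the end.
- **Disagreements:**
  - The first rough deck positions from the scene and side cameras differed by about 17 mm, so I used the wrist camera instead.
  - During the rack pushes the wrist also read an unexpected vertical force of about 4 to 10 N. The rack stayed upright, and I left the cause unexplained.

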